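# Unlatch the trolley hitch coupler, lift it off its ball and hold it up

## Robot

A 7-joint arm with a two-finger parallel gripper is mounted at the origin on a cart in front of the work surface, level with it; the furniture and walls round the work are solid. World frame = base frame: x ahead of the robot, y to its left, z up, the work surface at z = 0. Lengths are in m, angles in rad, forces in N, time in s.
With the tool pointing down it reaches from about 0.4 to 0.85 m from the base axis. Payload 6.9 kg.
Tool frame: the origin (TCP) lies midway between the tips of the shut fingers; the grasp point (between the pads) lies 19 mm behind it (tcp_to_grasp is the distance from the TCP to the grasp point, in m); z points along the fingers, y is the line along which they close (so a half turn about z gives the same grasp; the last joint's range is limited). The gripper opens to 85 mm and grips with 20 to 120 N. Pads are 22 mm wide; open, the fingers measure 114 mm over their backs; the gripper's body (76 mm by 85 mm) begins 54 mm behind the grasp point. The pads swing forward as they close: fully open they stand 13 mm farther back than shut.
Start: joints at [1.323, 0.507, -0.238, 1.5, 0.126, 1.149, -0.155], TCP at [0.217, -0.586, 0.231] pointing down, gripper open.
Joint ranges: [-3.08, 3.08], [-0.24, 2.05], [-1.43, 1.35], [0, 2.5], [-1.52, 4.66], [0.17, 1.96], [-2.89, 2.89]. Speed limits (rad/s): [2.39, 2.39, 3.14, 3.14, 3.14, 3.14, 3.14].

## Interface

Orientations are given as a unit quaternion [w, x, y, z].
In Python, from bench import state, camera, camera_params, job_done, tcp_to_grasp gives the robot as it stands.
- The arm moves only by the shell command python3 -m creep 'ROWS' [FORCE]. ROWS is JSON, a list that holds one entry, the list of rows, each a list of 7 numbers: the shift along the tool's x, y, z in cm, then the turn, a rotation vector about the tool's x, y, z in units of 5 degrees (1.0 is 5 degrees), then the closure, from -1 (fully open) to 1 (shut). A call has 1 to 12 rows; each row shifts and turns the commanded pose from where the row before left it, along the tool's axes as they then stand; what a row does not reach is not made up. A row lasts 1/8 s, in which the tool goes at most 62.5 mm and 10.7 degrees, less where a joint would pass 70% of its speed; a pose out of reach is approached as far as the arm can. A call is refused whole if a number of a shift passes 6.25 or a number of a turn 1, either way. A call with a gripper value outside its range is refused whole. The fingers move at their own pace and stop on an object; FORCE is the grip in N (left out, the last holds). Time passes only in rows, so rows that do not move let the fingers close. It gives the time, the measured TCP pose, the force, the opening and the grip force at its end, in the units of the state.
- state(): the state, without advancing time (a new reading comes with each control period).
- camera(name): name is "scene" or "top" or "wrist"; returns the picture (420x560x3 uint8, red, green, blue); there is no depth.
- camera_params(name): a dict with "K" (3x3 intrinsics, pixels), "D" ([k1, k2, p1, p2, k3] as OpenCV has them; the pictures are not rectified), "view" (4x4, takes a point from world to camera coordinates); the wrist camera has in their place "T_tool_cam" (4x4, takes a point from camera to tool coordinates, whose origin is the TCP and whose axes are the flange's). Camera axes: x right, y down, z forward; pixel columns grow to the right and rows downward; lengths in m; the calibration is good to about 2 mm. A picture is of the moment at which its call begins: read the wrist's pose just before it. camera_params takes no time and is no camera call.
- job_done(): hands the job in; it is judged then, once.
The state is a dict: "time_s": time; "qpos": joint angles; "dq": joint speeds; "effort": joint torques, N m; "tcp_pos": TCP position; "ee_rot": TCP orientation; "contact_force": force on the tool from outside, world axes, zero at the start; "torque": the same for the moment, N m; "opening": finger opening in m; "gripper_force": force on a finger pad.
Only numpy, scipy, OpenCV 4.12 (cv2) and the standard library are available. Lean on these libraries where they do the work, as an engineer would, in place of code of your own. Each camera call takes 0.05 s, during which the arm holds its last target. There are 200 camera calls.

## Task

The hitch coupler of the sample trolley stands latched on the bench's ball mount and its ball is to be inspected. Take the coupler by the upright pull plate of its latch, pull the latch sideways all the way out against its spring while the coupler is still seated, lift the coupler straight up off the ball and keep holding it still and roughly level right above the mount, with at least 8 cm of air between the ball and the coupler. Finish while still holding it up: do not put it down or let go, and leave the other things on the bench alone.

Things in the scene. Friction and masses are not known exactly. Their poses are not given: they have to be found in the camera images.
- ball_mount: Fixed mount: dark steel plate 100 x 100 x 12 mm with four corner bolts (heads to z = 18 mm), aluminium pedestal with a flat round collar (64 mm across, top 45 mm above the bench), a neck 12 mm across and 13.5 mm long, and a steel ball. Origin: centre of the plate underside, on the bench; z up through the ball. Turned up to 0.3 rad.
- ball_top (a point): Top of the mount's ball, 84 mm above the bench. The ball is 32 mm across and cut flat below, where the latch bolt hooks under it: with the latch shut the coupler lifts only 1.5 mm. The coupler must rise 39 mm straight up to clear the ball.
- coupler: Loose hitch coupler, 0.29 kg (varies by a quarter), swivelled up to 0.6 rad from the mount: aluminium housing 48 x 48 x 47 mm, open below, over the ball (hollow 36 x 36 mm, 41 deep, 2 mm play), resting on the collar. Origin: centre of its underside, 45 mm above the bench when seated. +x along the tongue, +y to the latch, z up.
- latch_grip (a point): Grip point on the latch's upright steel pull plate, 42 mm wide along coupler x, 8 thick along y, 3 to 59 mm above the coupler underside. Mid-width and mid-thickness, 38 mm above the underside; at x 8, y 64 mm of the coupler when shut. Gap to the housing 36 mm (open the fingers to about 30), crossed by a rod up to 12 mm above the underside. Moves with the latch, axes as the coupler.
- latch (a joint): Latch draw, m: 0 shut, 0.014 fully out along the coupler's +y (stop); the bolt clears the ball from about 0.010. The spring pulls it shut: 6 N at 0, 10.5 N at 0.014. Once the coupler is off the ball nothing holds against the spring, so the coupler slides up to 14 mm towards the held plate: harmless.
- tongue_end (a point): Centre of the end of the coupler's tongue stub, a dark tube 30 mm wide and 24 high (16 to 40 mm above the coupler underside), 106 mm along +x from the coupler's origin.
- open_spanner: Bystander: steel spanner 28 x 164 x 9 mm lying on the right of the mount, origin at the centre of its underside.
- brass_fitting: Bystander: brass hose fitting 26 x 30 x 38 mm, origin at the centre of its underside.
- hex_key: Bystander: black hex key 32 x 96 x 6 mm lying before the mount, origin at the centre of its underside.
- rubber_stopper: Bystander: rubber stopper 32 mm across, 26 mm high, origin at the centre of its underside.
- grinding_jar_1: Bystander: grey grinding jar 52 mm across, 64 mm high, standing left of the work, before a tall fixed grinder (it fills x over 0.33, y over 0.38; keep clear of it) and opposite a fixed centrifuge (x over 0.43, y under -0.27), origin at the centre of its underside.

How it is judged:
On the way, in this order (a step that is already met when the one before it is completed fails the run):
1. the latch is drawn at least 10 mm while the coupler is still seated on the collar (value of joint latch above 0.01 m and z of coupler in the frame of ball_mount below 0.053 m), for 0.2 s.
2. the coupler is lifted upright clear of the ball (z of coupler in the frame of ball_top above 0.008 m and angle between coupler's own z axis and vertical below 0.35 rad and horizontal distance between coupler and ball_mount below 0.05 m), for 0.2 s.
At the end, for the whole second after the job is handed in: The coupler is held in the fingers (over 2 N), its underside at least 75 mm above the ball's top, its origin within 60 mm of the mount's axis, tilted less than 0.30 rad, still (under 20 mm/s and 0.2 rad/s) and touching nothing of the mount (z of coupler in the frame of ball_top above 0.075 m and horizontal distance between coupler and ball_mount below 0.06 m and angle between coupler's own z axis and vertical below 0.3 rad and linear speed of coupler below 0.02 m/s and angular speed of coupler below 0.2 rad/s and contact force between the fingers and coupler above 2 N and contact force between coupler and ball_mount below 0.1 N); the arm keeps its last pose, push and grip.
It fails at once if a bystander is pushed more than 30 mm (distance of any of open_spanner, brass_fitting, hex_key, rubber_stopper, grinding_jar_1 from where it was at the start of the episode above 0.03 m).
It also fails if it takes over 43 s, if anything falls off the work surface, if the arm or the gripper's body presses on something with over 40 N, if the wrist force passes 120 N, or if a joint passes its speed limit or range.

## Working session

There is one attempt and no reset: what is moved stays moved. The work goes in short steps, Python scripts to look and compute and a shell command to move; the robot and the scene stay as the last step left them, time stands still between calls to the robot, and variables do not carry over. Pictures are saved under pics/ and viewed, at most 10 in all, crops included, and the job is handed in when it is done.

```bash
mkdir -p pics; ls; python3 - <<'E'
from bench import *
import cv2,numpy as np
for n in ("top","scene"):
    cv2.imwrite(f"pics/{n}0.png",camera(n)[:,:,::-1])
    p=camera_params(n);print(n,p["K"],p["D"],np.round(p["view"],4).tolist())
print(camera_params("wrist")); print(state(),tcp_to_grasp)
E
```

```text
pics
top [[524.35341231   0.         280.75386721]
 [  0.         524.35341231 214.60194389]
 [  0.           0.           1.        ]] [-0.14054842  0.          0.          0.          0.        ] [[0.0017, -1.0, 0.0046, 0.0634], [-0.9921, -0.0023, -0.1258, 0.5932], [0.1258, -0.0043, -0.992, 1.1815], [0.0, 0.0, 0.0, 1.0]]
scene [[410.95508438   0.         280.85455271]
 [  0.         410.95508438 205.2376152 ]
 [  0.           0.           1.        ]] [-0.05277798  0.          0.          0.          0.        ] [[0.5736, -0.8189, -0.0203, -0.2929], [-0.5629, -0.3761, -0.736, 0.4188], [0.595, 0.4336, -0.6767, 0.5401], [0.0, 0.0, 0.0, 1.0]]
{'K': array([[361.38161576,   0.        , 279.379766  ],
       [  0.        , 361.38161576, 217.39235966],
       [  0.        ,   0.        ,   1.        ]]), 'D': array([-0.04194158,  0.        ,  0.        ,  0.        ,  0.        ]), 'T_tool_cam': array([[ 4.47585949e-04, -9.57374822e-01, -2.88848142e-01,
         7.32600087e-02],
       [ 9.99999831e-01,  3.21639668e-04,  4.83493345e-04,
        -6.87820443e-04],
       [-3.69979335e-04, -
[... 164 characters left out ...]
pos': array([ 1.32253585,  0.50825234, -0.23752165,  1.50101738,  0.12566447,
        1.14891898, -0.15477716]), 'dq': array([-0.00088751, -0.00123109, -0.00046079, -0.00249915, -0.00075629,
       -0.00192531,  0.00124213]), 'effort': array([-4.91570550e-03, -6.21838975e+01, -2.19441645e+00, -2.50203502e+01,
        1.26335982e-02,  7.81221665e-03, -1.53849123e-05]), 'tcp_pos': array([ 0.21629736, -0.58589838,  0.23052249]), 'ee_rot': array([-7.93624335e-04,  9.84396268e-01,  1.75964022e-01, -1.43557694e-04]), 'contact_force': array([ 0.2385809 , -0.54044465, -0.46933057]), 'torque': array([ 0.01251759, -0.00047933,  0.03563856]), 'gripper_force': 0.0, 'opening': 0.08500788932396178} 0.0187
```

View pics/top0.png

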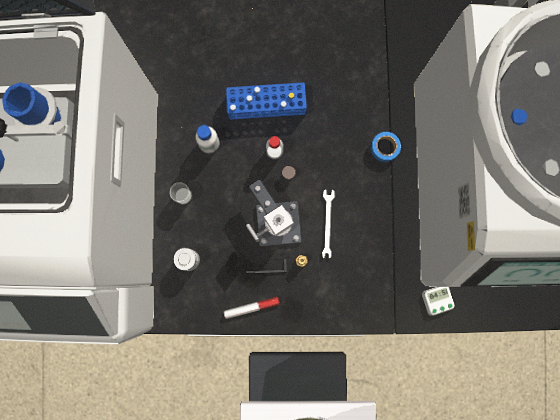

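View pics/scene0.png

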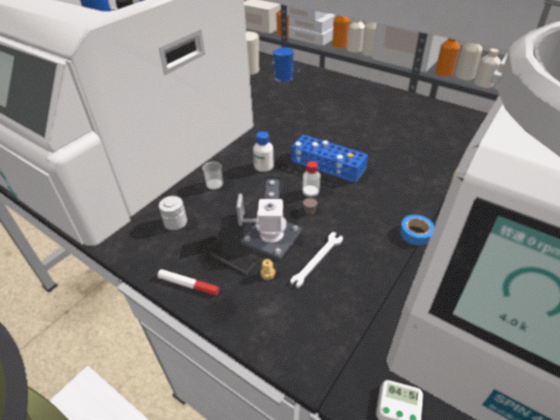

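The top view shows the coupler near (278,220), its tongue end at (257,187) and the latch plate at (252,231). The scene view agrees, with the plate at (240,210). I'll enlarge the top view.

```bash
python3 - <<'E'
import cv2
a=cv2.imread("pics/top0.png")[165:265,220:345]
cv2.imwrite("pics/c0.png",cv2.resize(a,None,fx=6,fy=6,interpolation=cv2.INTER_CUBIC))
E
```

```text
(no output)
```

View pics/c0.png

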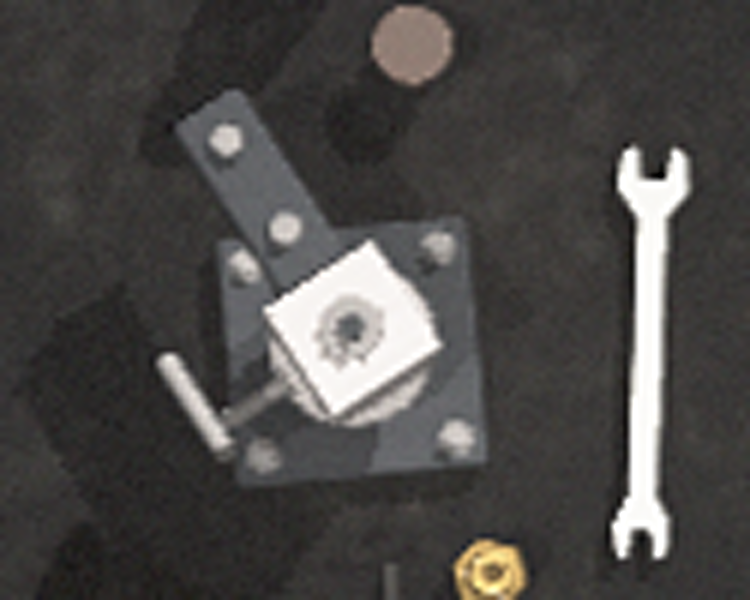

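Crop pixels: housing top corners (374,240), (441,346), (335,416), (265,310). Plate top runs from (167,357) to (224,447), and the tongue end from (178,125) to (238,90).

```bash
cat > h.py <<'E'
import numpy as np,cv2
from bench import *
from scipy.spatial.transform import Rotation as R
def rot(s): return R.from_quat(np.roll(s["ee_rot"],-1)).as_matrix()
def ray(name,px,s=None):
    p=camera_params(name); u=cv2.undistortPoints(np.array([[px]],float),p["K"],p["D"]).ravel()
    d=np.array([u[0],u[1],1.])
    if name=="wrist":
        T=p["T_tool_cam"]; A=rot(s); return A@T[:3,3]+s["tcp_pos"],A@T[:3,:3]@d
    V=p["view"]; return -V[:3,:3].T@V[:3,3],V[:3,:3].T@d
def at(name,px,z,s=None):
    o,d=ray(name,px,s); return o+d*(z-o[2])/d[2]
def proj(P,s):
    p=camera_params("wrist");T=p["T_tool_cam"];q=(np.atleast_2d(P)-s["tcp_pos"])@rot(s);q=(q-T[:3,3])@T[:3,:3]
    return cv2.projectPoints(q,np.zeros(3),np.zeros(3),p["K"],p["D"])[0][:,0]
E
python3 - <<'E'
from h import *
f=lambda L,z:np.array([at("top",((x+.5)/6-.5+220,(y+.5)/6-.5+165),z) for x,y in L])
H=f([(374,240),(441,346),(335,416),(265,310)],.092);P=f([(167,357),(224,447)],.104);T=f([(178,125),(238,90)],.085)
B=f([(220,242),(465,218),(487,460),(240,487)],.012)
np.set_printoptions(precision=4,suppress=True)
print("house",H.mean(0),[np.linalg.norm(H[i]-H[i-1]) for i in range(4)])
print("plate",P,P.mean(0),np.linalg.norm(P[0]-P[1]));print("tongue",T.mean(0),np.linalg.norm(T[0]-T[1]));print("mount",B.mean(0))
for a,b in((H[0],H[1]),(H[3],H[2]),(P[0],P[1])): print(np.arctan2(a[1]-b[1],a[0]-b[0]))
c=H.mean(0);t=T.mean(0)-c;yaw=np.arctan2(t[1],t[0]);print("yaw",yaw,np.hypot(*t[:2]))
d=P.mean(0)-c;C,S=np.cos(yaw),np.sin(yaw);print("plate in coupler",C*d[0]+S*d[1],-S*d[0]+C*d[1])
E
```

```text
house [0.5758 0.0697 0.092 ] [np.float64(0.04806039752024285), np.float64(0.04663074285773381), np.float64(0.046936874269608526), np.float64(0.04709262067811892)]
plate [[0.5635 0.1379 0.104 ]
 [0.5306 0.1169 0.104 ]] [0.547  0.1274 0.104 ] 0.039065387029173004
tongue [0.6597 0.1246 0.085 ] 0.026106726323477505
mount [0.5759 0.07   0.012 ]
0.5607303123702002
0.5848046195855422
0.5694906963704928
yaw 0.578976991802588 0.10029976668253864
plate in coupler 0.007491199631387252 0.0640006030798914
```

The measurements fit the given sizes: centre (0.576, 0.070), yaw about 0.573, and plate at coupler (7.5, 64) mm. I'm moving in an arc clear of the centrifuge.

```bash
python3 -m creep '[[[1.87,-2.68,0,0,0,0,-1],[1.87,-2.68,0,0,0,0,-1],[1.87,-2.68,0,0,0,0,-1],[1.87,-2.68,0,0,0,0,-1],[1.87,-2.68,0,0,0,0,-1],[1.87,-2.68,0,0,0,0,-1],[1.87,-2.68,0,0,0,0,-1],[1.87,-2.68,0,0,0,0,-1],[1.87,-2.68,0,0,0,0,-1],[1.87,-2.68,0,0,0,0,-1],[0,0,0,0,0,0,-1]]]'
```

```text
time_s: 1.48
tcp_pos: [0.2995, -0.268, 0.2313]
ee_rot: [-0.0, 0.984, 0.178, -0.0]
contact_force: [0.6, 0.3, 0.9]
opening: 0.0857
gripper_force: 0.0
```

```bash
python3 -m creep '[[[3.3,-2.55,0,0,0,0,0.29],[3.3,-2.55,0,0,0,0,0.29],[3.3,-2.55,0,0,0,0,0.29],[3.3,-2.55,0,0,0,0,0.29],[3.3,-2.55,0,0,0,0,0.29],[3.3,-2.55,0,0,0,0,0.29],[3.3,-2.55,0,0,0,0,0.29],[3.3,-2.55,0,0,0,0,0.29],[3.3,-2.55,0,0,0,0,0.29],[3.3,-2.55,0,0,0,0,0.29],[3.3,-2.55,0,0,0,0,0.29],[0,0,0,0,0,-0.8,0.29]]]' && python3 -m creep '[[[0,0,0,0,0,-0.8,0.29],[0,0,0,0,0,-0.9,0.29],[0,0,0,0,0,0,0.29],[0,0,0,0,0,0,0.29]]]' && python3 - <<'E'
from h import *
s=state(); cv2.imwrite("pics/w1.png",camera("wrist")[:,:,::-1])
print(s); A=rot(s); print(np.round(A,3))
g=np.array([.548,.1281,.083]); print("tcp shift tool cm",A.T@(g+[0,0,-tcp_to_grasp]-s["tcp_pos"])*100)
y=.573;X=np.array([np.cos(y),np.sin(y),0]);Y=np.array([-X[1],X[0],0])
for dx,dy,dz in((-21,-4,59),(21,-4,59),(21,4,59),(-21,4,59)): print(proj(np.array([.548,.1281,.045])-X*0+X*dx/1e3+Y*dy/1e3+[0,0,dz/1e3],s))
for dx,dy in((24,24),(-24,24),(-24,-24),(24,-24)): print("H",proj(np.array([.576,.07,.092])+X*dx/1e3+Y*dy/1e3,s))
E
```

```text
time_s: 2.98
tcp_pos: [0.5437, 0.1216, 0.2307]
ee_rot: [-0.001, 0.977, 0.212, 0.0]
contact_force: [-0.0, -0.6, -0.6]
opening: 0.0301
gripper_force: 0.0
time_s: 3.48
tcp_pos: [0.5426, 0.1182, 0.2311]
ee_rot: [0.0, 0.96, 0.281, -0.0]
contact_force: [0.6, 0.5, 0.2]
opening: 0.0304
gripper_force: 0.0
{'time_s': 3.475, 'qpos': array([ 0.14876245,  0.4416598 , -0.61282936,  1.68358006,  0.27870298,
        1.10529784, -1.54657737]), 'dq': array([-0.00438084, -0.0035384 , -0.0010163 ,  0.00063828, -0.00122465,
        0.00153767,  0.00310427]), 'effort': array([ 8.82360362e-02, -5.26832449e+01, -6.03486031e+00, -2.37217605e+01,
        2.49031425e-02,  4.27814477e-03,  3.17285594e-02]), 'tcp_pos': array([0.54263147, 0.1181933 , 0.23105567]), 'ee_rot': array([ 1.30929804e-05,  9.59728400e-01,  2.80929468e-01, -1.77310012e-04]), 'contact_force': array([0.55618467, 0.46216876, 0.24296909]), 'torque': array([-0.01331782,  0.01019022,  0.03416219]), 'gripper_force': 0.0, 'opening': 0.030404450864977534}
[[ 0.842  0.539 -0.   ]
 [ 0.539 -0.842 -0.   ]
 [-0.    -0.    -1.   ]]
tcp shift tool cm [ 0.99211346 -0.54356947 16.67526396]
[[278.41052319 220.94856906]]
[[278.19852    167.54686242]]
[[267.54215113 167.58160885]]
[[268.20309056 220.97865436]]
H [[324.02290129 171.33763576]]
H [[322.14755177 229.16798581]]
H [[380.08819063 228.96524107]]
H [[384.7267412 171.2885507]]
```

View pics/w1.png

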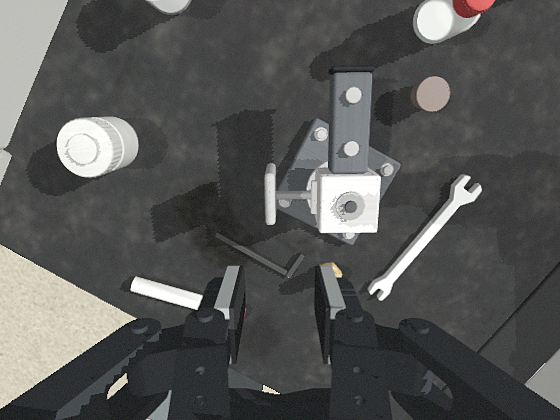

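The wrist view shows the plate at x 265–275, y 165–224, about 2 px left of the prediction, with its yaw aligned. I'm going down part way and checking again.

```bash
python3 -m creep '[[[0.5,-0.35,2,0,0,0,0.29],[0.5,-0.3,2,0,0,0,0.29],[0,0,2,0,0,0,0.29],[0,0,2,0,0,0,0.29],[0,0,1.5,0,0,0,0.29],[0,0,0,0,0,0,0.29],[0,0,0,0,0,0,0.29]]]' && python3 - <<'E'
from h import *
s=state(); cv2.imwrite("pics/w2.png",camera("wrist")[:,:,::-1])
A=rot(s)
g=np.array([.548,.1281,.083]); print("tcp shift tool cm",A.T@(g+[0,0,-tcp_to_grasp]-s["tcp_pos"])*100)
y=.573;X=np.array([np.cos(y),np.sin(y),0]);Y=np.array([-X[1],X[0],0])
for dx,dy,dz in((-21,-4,59),(21,-4,59),(21,4,59),(-21,4,59)): print(proj(np.array([.548,.1281,.045])-X*0+X*dx/1e3+Y*dy/1e3+[0,0,dz/1e3],s))
E
```

```text
time_s: 4.4
tcp_pos: [0.5477, 0.1299, 0.1369]
ee_rot: [-0.0, 0.959, 0.282, 0.0]
contact_force: [0.3, 0.5, 0.4]
opening: 0.0303
gripper_force: 0.0
tcp shift tool cm [-0.07957424  0.16547098  7.260648  ]
[[290.99930755 291.36143079]]
[[291.71830047 217.39246365]]
[[276.01044905 217.4066915 ]]
[[276.28624431 291.37832814]]
```

View pics/w2.png

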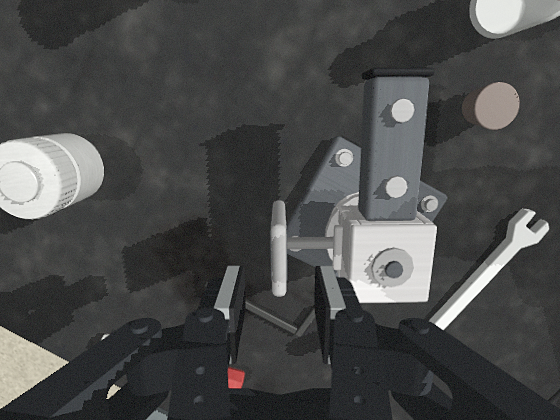

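The plate is at x 271–286 (centre 279), midway between the fingers at 243 and 317. I'm going straight down and closing.

```bash
python3 -m creep '[[[-0.1,0,1.5,0,0,0,0.29],[-0.1,0,1.5,0,0,0,0.29],[0,0,1.5,0,0,0,0.29],[0,0,1.2,0,0,0,0.29],[0,0,1,0,0,0,0.29],[0,0,0.5,0,0,0,0.29],[0,0,0,0,0,0,0.29],[0,0,0,0,0,0,0.29]]]' 80 && python3 -c "
from h import *
cv2.imwrite('pics/w3.png',camera('wrist')[:,:,::-1]);cv2.imwrite('pics/s3.png',cv2.resize(camera('scene')[120:280,160:360,::-1],None,fx=3,fy=3))"
```

```text
time_s: 5.45
tcp_pos: [0.5459, 0.1287, 0.0647]
ee_rot: [-0.0, 0.959, 0.282, 0.0]
contact_force: [0.5, 0.4, -0.8]
opening: 0.0305
gripper_force: 0.0
```

View pics/w3.png

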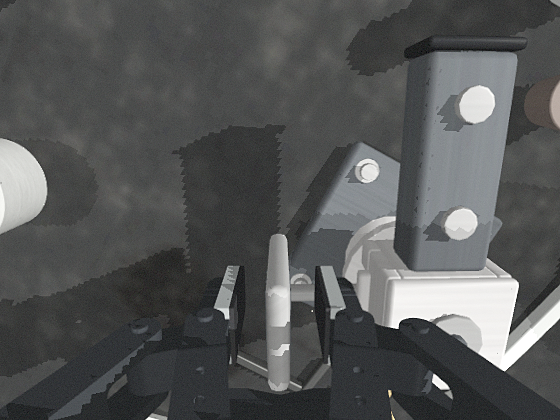

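The plate at x 268–288 stands between the pads at 240 and 320, and the right finger clears the housing. Closing now.

```bash
python3 -m creep '[[[0,0,0,0,0,0,1],[0,0,0,0,0,0,1],[0,0,0,0,0,0,1],[0,0,0,0,0,0,1],[0,0,0,0,0,0,1],[0,0,0,0,0,0,1]]]' 90
```

```text
time_s: 6.3
tcp_pos: [0.5459, 0.1287, 0.0646]
ee_rot: [-0.0, 0.959, 0.282, 0.0]
contact_force: [-0.5, 0.1, 6.4]
opening: 0.007
gripper_force: 88.1
```

```bash
python3 -m creep '[[[0,-0.2,0,0,0,0,1],[0,-0.2,0,0,0,0,1],[0,-0.2,0,0,0,0,1],[0,-0.2,0,0,0,0,1],[0,-0.2,0,0,0,0,1],[0,0,0,0,0,0,1],[0,0,0,0,0,0,1]]]'; python3 -m creep '[[[0,-0.2,0,0,0,0,1],[0,-0.2,0,0,0,0,1],[0,0,0,0,0,0,1],[0,0,0,0,0,0,1]]]'
```

```text
time_s: 7.18
tcp_pos: [0.5414, 0.1353, 0.0644]
ee_rot: [0.001, 0.96, 0.281, 0.001]
contact_force: [4.6, -5.5, 3.1]
opening: 0.0068
gripper_force: 87.9
time_s: 7.68
tcp_pos: [0.5395, 0.1382, 0.0643]
ee_rot: [0.001, 0.96, 0.281, 0.001]
contact_force: [5.1, -6.0, 3.2]
opening: 0.0072
gripper_force: 88.0
```

```bash
python3 -m creep '[[[0,-0.2,0,0,0,0,1],[0,-0.2,0,0,0,0,1],[0,0,0,0,0,0,1],[0,0,0,0,0,0,1]]]'; python3 -m creep '[[[0,-0.2,0,0,0,0,1],[0,0,0,0,0,0,1],[0,0,0,0,0,0,1]]]';  python3 -m creep '[[[0,-0.2,0,0,0,0,1],[0,0,0,0,0,0,1],[0,0,0,0,0,0,1]]]'
```

```text
time_s: 8.18
tcp_pos: [0.5376, 0.1412, 0.0643]
ee_rot: [0.002, 0.96, 0.281, 0.001]
contact_force: [6.1, -7.5, 2.0]
opening: 0.0071
gripper_force: 87.9
time_s: 8.55
tcp_pos: [0.5366, 0.1427, 0.0643]
ee_rot: [0.002, 0.96, 0.281, 0.001]
contact_force: [6.5, -8.2, 2.2]
opening: 0.0068
gripper_force: 87.9
time_s: 8.93
tcp_pos: [0.5362, 0.143, 0.0642]
ee_rot: [0.002, 0.96, 0.281, 0.001]
contact_force: [8.9, -11.1, 0.7]
opening: 0.0071
gripper_force: 88.1
```

The latch is against its stop: the force jumped to 14 N after about 17 mm of travel, which includes the play. Lifting.

```bash
python3 -m creep '[[[0,0,0,0,0,0,1],[0,0,-0.3,0,0,0,1],[0,0,-0.4,0,0,0,1],[0,0,-0.5,0,0,0,1],[0,0,0,0,0,0,1]]]'; python3 -m creep '[[[0,0,-0.5,0,0,0,1],[0,0,-0.5,0,0,0,1],[0,0,-0.5,0,0,0,1],[0,0,-0.5,0,0,0,1],[0,0,-0.5,0,0,0,1],[0,0,-0.5,0,0,0,1],[0,0,-0.5,0,0,0,1],[0,0,-0.5,0,0,0,1],[0,0,0,0,0,0,1],[0,0,0,0,0,0,1]]]'; python3 -c "
from h import *
cv2.imwrite('pics/s4.png',cv2.resize(camera('scene')[100:280,140:380,::-1],None,fx=3,fy=3))"
```

```text
time_s: 9.55
tcp_pos: [0.535, 0.1421, 0.0748]
ee_rot: [0.002, 0.96, 0.28, -0.001]
contact_force: [8.9, -11.4, -7.7]
opening: 0.0071
gripper_force: 89.1
time_s: 10.8
tcp_pos: [0.5335, 0.1472, 0.1161]
ee_rot: [-0.0, 0.959, 0.282, -0.0]
contact_force: [0.1, 0.7, -3.4]
opening: 0.0069
gripper_force: 90.6
```

View pics/s4.png

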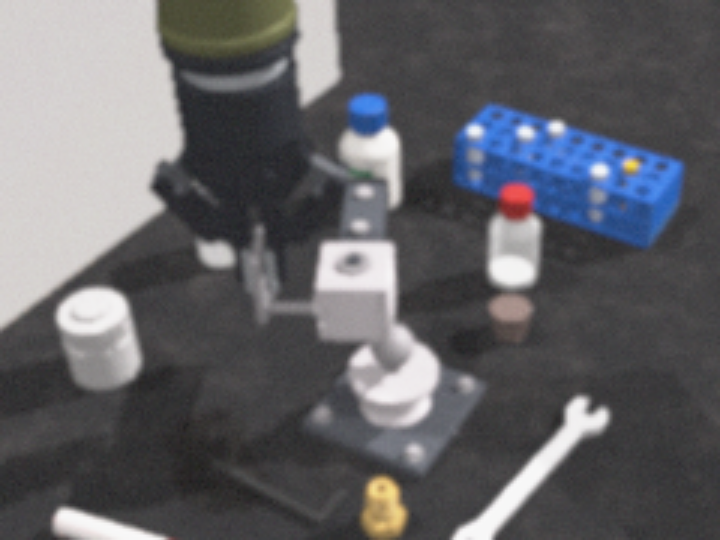

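The coupler is off the ball and level, and the load is about its own weight (3.4 N). Next I lift higher and move back over the axis.

```bash
python3 -m creep '[[[0,0,-0.7,0,0,0,1],[0,0,-0.8,0,0,0,1],[0,0,-0.8,0,0,0,1],[0,0,-0.8,0,0,0,1],[0,0,-0.8,0,0,0,1],[0,0,-0.8,0,0,0,1],[0,0,-0.8,0,0,0,1],[0,0,-0.8,0,0,0,1],[0,0,-0.8,0,0,0,1],[0,0.4,-0.8,0,0,0,1],[0,0.5,-0.8,0,0,0,1],[0,0.5,-0.4,0,0,0,1]]]'; python3 -m creep '[[[0,0.4,0,0,0,0,1],[0,0.2,0,0,0,0,1],[0,0,0,0,0,0,1],[0,0,0,0,0,0,1],[0,0,0,0,0,0,1],[0,0,0,0,0,0,1],[0,0,0,0,0,0,1],[0,0,0,0,0,0,1]]]'; python3 -c "
from h import *
cv2.imwrite('pics/s5.png',cv2.resize(camera('scene')[80:280,140:380,::-1],None,fx=3,fy=3));cv2.imwrite('pics/t5.png',cv2.resize(camera('top')[165:265,220:345,::-1],None,fx=6,fy=6));print(state())"
```

```text
time_s: 12.35
tcp_pos: [0.5418, 0.1349, 0.2079]
ee_rot: [0.0, 0.959, 0.282, 0.0]
contact_force: [-0.6, 0.1, -2.6]
opening: 0.0065
gripper_force: 90.7
time_s: 13.35
tcp_pos: [0.5446, 0.1303, 0.2073]
ee_rot: [-0.0, 0.959, 0.282, 0.0]
contact_force: [-0.4, 0.2, -2.9]
opening: 0.007
gripper_force: 90.7
{'time_s': 13.45, 'qpos': array([ 0.11761229,  0.46981412, -0.60210621,  1.70866541,  0.29898275,
        1.05624706, -1.58151913]), 'dq': array([ 5.77088750e-04, -7.46396845e-05,  7.88148759e-04, -1.92766755e-03,
        1.47523177e-03,  1.06955295e-03, -6.46877368e-04]), 'effort': array([-9.53262148e-03, -5.58925796e+01, -6.47641227e+00, -2.39926529e+01,
        1.64895575e-01,  7.53540517e-03, -1.08024178e-04]), 'tcp_pos': array([0.54456982, 0.13024968, 0.20729877]), 'ee_rot': array([-4.39233649e-06,  9.59386374e-01,  2.82095349e-01,  1.87772279e-05]), 'contact_force': array([-0.28073245,  0.86986961, -2.98792017]), 'torque': array([ 0.15038615,  0.09654919, -0.02654573]), 'gripper_force': 90.72413921356201, 'opening': 0.006613994461669886}
```

View pics/s5.png

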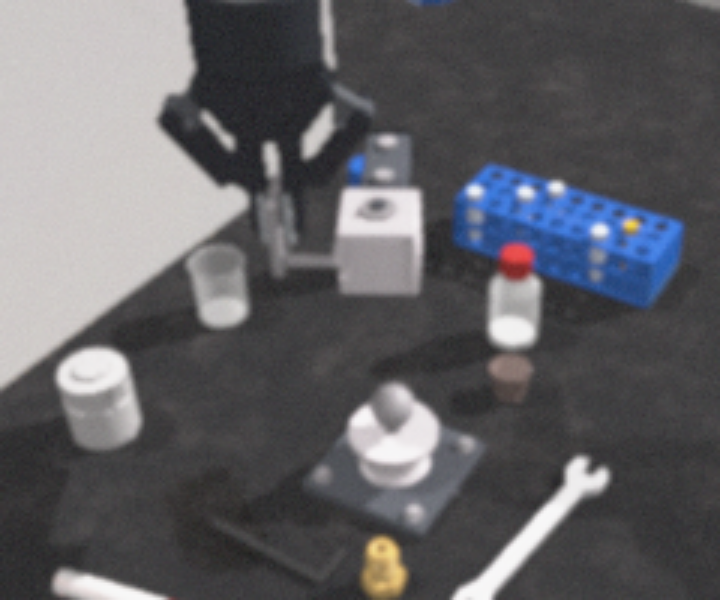

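View pics/t5.png

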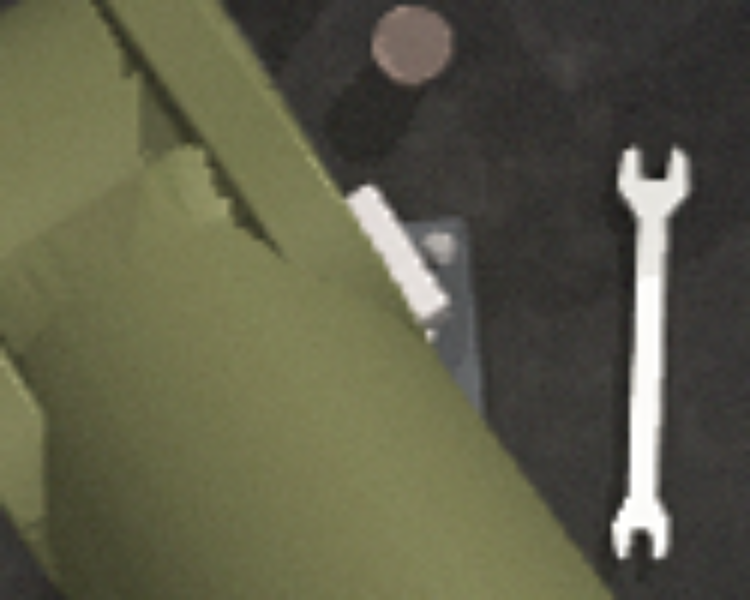

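The scene view shows the coupler level and still, with its underside about 10 cm above the bare ball. The bystanders haven't moved, so I'm handing in.

```bash
python3 -c "
from bench import *
print(job_done())"
```

```text
the job is handed in; nothing more can be done
None
```

I drew the latch to its stop with the coupler seated, lifted the coupler off the ball and handed in at about 13.5 s, still holding it level and still about 10 cm above the ball with the bystanders untouched; the hand-in returned no verdict.

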